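# Stand the domed punch in its sleeve under the keeper bar

### The arm

A 6-joint arm with a two-finger parallel gripper is mounted at the origin on the work surface; the furniture and walls round the work are solid. World frame = base frame: x ahead of the robot, y to its left, z up, the work surface at z = 0. Lengths are in mm, angles in rad, forces in N, time in s.
With the tool pointing down it reaches from about 350 to 775 mm from the base axis. Payload 7.3 kg.
Tool frame: the origin (TCP) lies on the front face of the gripper's body, between the roots of the fingers; the fingertips stand 66 mm ahead of it and the grasp point (between the pads) lies tcp_to_grasp ahead of it (tcp_to_grasp is the distance from the TCP to the grasp point, in mm); z points along the fingers, y is the line along which they close (so a half turn about z gives the same grasp; the last joint's range is limited). The gripper opens to 92 mm and grips with 3 to 60 N. Pads are 19 mm wide; open, the fingers measure 130 mm over their backs; the gripper's body (75 mm by 190 mm) begins 47 mm behind the grasp point.
Start: joints at [1.055, 0.342, 1.524, -0, 1.275, -0.146], TCP at [189.734, 489.53, 292.241] pointing down, gripper open.
Joint ranges: [-2.53, 2.53], [-0.77, 2.02], [0.04, 2.7], [-1, 4.14], [0.28, 2.66], [-3.11, 3.11]. Speed limits (rad/s): [2.57, 2.57, 3.14, 3.14, 3.14, 3.14].

### API

Orientations are given as a 3x3 rotation matrix whose columns are the frame's x, y, z axes.
In Python, from cell import * gives the robot as it stands.
- The arm moves only by the shell command python3 -m crank 'ROWS' [FORCE]. ROWS is JSON, a list of rows, each an object of numbers: "tx", "ty", "tz": the shift along the world's x, y, z in m; "spin": the turn about the world's z in degrees; "hand": the finger opening in m, from 0 to 0.0918. In form: [{"tx": .., "ty": .., "tz": .., "spin": .., "hand": ..}, ...]. A call has 1 to 12 rows; each row is the pose to reach, as a shift and turn from the pose commanded when the call began; what a row does not reach only later rows make up. A row lasts 1/8 s, in which the tool goes at most 62.5 mm and 10.7 degrees, less where a joint would pass 70% of its speed; a pose out of reach is approached as far as the arm can. A call with a gripper value outside its range is refused whole. The fingers move at their own pace and stop on an object; FORCE is the grip in N (left out, the last holds). Time passes only in rows, so rows that repeat a pose let the fingers close. It gives the time, the measured TCP pose, the force, the opening and the grip force at its end, in the units of the state.
- observe(): the state, without advancing time (a new reading comes with each control period).
- get_image(name): name is "scene" or "top"; returns a dict with "img" (420x560x3 uint8, red, green, blue), "mtx" (3x3 intrinsics, pixels), "world_from_camera" (4x4, takes a point from camera to world coordinates). Camera axes: x right, y down, z forward; pixel columns grow to the right and rows downward; lengths in mm; the calibration is good to about 2 mm. A picture is of the moment at which its call begins. There is no depth.
- sign_off(): hands the job in; it is judged then, once.
Trained networks look in the newest picture that a camera, given by its name, has taken for a name from the list of things; names that differ only in an ending like _2 or _b are one class to them, and where a whole thing is asked for, a point or a joint stands for the part that bears it (a point fixed in the world has none). Each returns a list of dicts, best first, with "conf" (0 to 1); they miss things now and then, are a little off and sometimes report something else, mostly with a low value. They report only what shows in the picture. A call takes as long as a camera call.
- look_for(target, camera): "extent" ([left, top, right, bottom] in pixels, round what is visible of it).
The state is a dict: "t": time; "joint_pos": joint angles; "qvel": joint speeds; "tau": joint torques, N m; "eef_pos": TCP position; "ee_rot": TCP orientation; "wrist_force": force on the tool from outside, world axes, zero at the start; "wrist_torque": the same for the moment, N m; "grip_width": opening from 0.0 (shut) to 1.0 (fully open); "finger_force": force on a finger pad.
Only numpy, scipy, OpenCV 4.12 (cv2) and the standard library are available. Lean on these libraries where they do the work, as an engineer would, in place of code of your own. Each camera call takes 0.05 s, during which the arm holds its last target. There are 200 camera calls.

### The job

Take the domed punch (the one with the round head) from the tray, lay it in the slanted rest with its foot against the stop and let go of it there, so that you can grip it anew. Then put its foot into the funnel mouth of the upright sleeve at a tilt, because the keeper bar blocks the way straight down, straighten it under the bar, lower it without letting it drop until it stands on the bottom of the sleeve, and let go. Leave the flat-headed punch in the tray and do not disturb the other things on the bench.

Things in the scene. Friction and masses are not known exactly. Their poses are not given: they have to be found in the camera images.
- dome_punch: the punch to stand up: round steel bar 190 mm long, about 0.16 kg. Origin: centre of its foot (plain lower end); z axis runs along it towards the head. Shank 16 mm across from the foot to 166 mm, foot edge chamfered; domed round head 24 mm across from there to 190 mm. Centre of mass 100 mm from the foot. Starts level in either tray slot, foot on the side of the robot's left (+y).
- dome_foot (a point): centre of the domed punch's foot: the same point as its origin
- flat_punch: the other punch, in the other tray slot; to be left. Same shank, but a square flat-faced head, 24 x 24 mm, 166 to 180 mm from the foot. Origin at the centre of its foot, z towards the head.
- tray: fixed wooden tray, 165 x 125 mm. Origin: centre of its underside; x along the punches towards their heads. Base 6 mm thick; two rails 14 mm thick at x = -55 and 55 mm, top at 47 mm, with notches 18 mm wide and 15 mm deep at y = -32 and 32 mm, in which the punches lie, axis 40 mm over the bench, foot at x = -100 to -90 mm. Free to grip between the rails.
- rest: fixed slanted rest on a 125 x 70 mm board. Origin: centre of the underside; x points, level, the way a laid punch rises from foot to head: its axis climbs at 45 degrees. Two upward-open V holders, 42 mm wide, centred 30 and 112 mm along the punch from its foot, each 10 mm long; a stop plate under the foot; between and above the Vs the shank is free, with 31 mm from its axis to the spine below.
- rest_foot (a point): point on the rest where the centre of the punch's foot lies when laid against the stop: 45 mm behind (-x of) the rest's origin, 55 mm up. The laid axis rises from here at 45 degrees towards the rest's +x.
- stand: fixed stand, board 120 x 80 x 12 mm. Origin: on the bore axis, underside; x points from the open side to the post (away from the robot and to its right). Sleeve: bore 19 mm wide from z = 14 to 57 mm, then a funnel opening to 50 mm wide at z = 92. Post (16 mm across) at x = 72 mm; from it an arm 16 mm wide to a T keeper bar across the axis, x = -4 to 14, y = -30 to 30 mm, underside at z = 263, top at 271. Open towards -x, +y and -y.
- bore_mouth (a point): centre of the funnel's rim, on the bore axis, 92 mm above the bench; z axis up
- bore_floor (a point): centre of the bore's floor, 14 mm above the bench: where the centre of the foot must stand
- brick: bystander: loose piece of dark fire brick, 100 x 39 x 25 mm along its x; origin at the centre of its underside
- square_bottle: bystander: loose square white bottle with a red cap, 55 x 55 x 104 mm, standing; origin at the centre of its underside
- pliers: bystander: loose small pliers with blue grips lying flat, 146 x 42 x 12 mm along their x; origin in the middle of the underside

How it is judged:
By the outcome, as a careful person would: the job done as asked, in the order asked, and still so for the second after the job is handed in, with the robot touching nothing.
It also fails if it takes over 61 s, if anything falls off the work surface, if the arm or the gripper's body presses on something with over 40 N, if the wrist force passes 120 N, or if a joint passes its speed limit or range.

## Working session

There is one attempt and no reset: what is moved stays moved. The work goes in short steps, Python scripts to look and compute and a shell command to move; the robot and the scene stay as the last step left them, time stands still between calls to the robot, and variables do not carry over. Pictures are saved under pics/ and viewed, at most 10 in all, crops included, and the job is handed in when it is done.

```bash
mkdir -p pics; ls
cat > h.py <<'E'
from cell import *
import numpy as np, cv2
def snap(n,f):
    d=get_image(n); cv2.imwrite('pics/'+f,d['img'][:,:,::-1]); return d
def ray(d,u,v):
    M=np.array(d['world_from_camera']); r=M[:3,:3]@np.linalg.inv(d['mtx'])@[u,v,1]; return M[:3,3],r
def atz(d,u,v,z):
    o,r=ray(d,u,v); return o+r*(z-o[2])/r[2]
def proj(d,p):
    M=np.linalg.inv(d['world_from_camera']); c=M[:3,:3]@p+M[:3,3]; q=d['mtx']@c; return q[:2]/q[2]
E
python3 - <<'E'
from h import *
a=snap('scene','s1.png');b=snap('top','t1.png')
print(a['world_from_camera'],b['world_from_camera'],b['mtx'])
for n in ['dome_punch','flat_punch','tray','rest','stand','brick','square_bottle','pliers']:
    for c in('top','scene'):
        print(n,c,[(np.round(x['extent']).tolist(),round(x['conf'],2)) for x in look_for(n,c)[:2]])
print(tcp_to_grasp); print(observe())
E
```

```text
pics
[[ 6.08895110e-01 -6.32166198e-01  4.79179136e-01  9.91979918e+01]
 [-7.93243775e-01 -4.87775664e-01  3.64471145e-01 -3.18527900e+02]
 [ 3.32558340e-03 -6.02030564e-01 -7.98466117e-01  8.22673621e+02]
 [ 0.00000000e+00  0.00000000e+00  0.00000000e+00  1.00000000e+00]] [[ 2.77186072e-02 -9.98086416e-01  5.52737353e-02  4.64767340e+02]
 [-9.99394243e-01 -2.65060219e-02  2.25516875e-02 -3.38134756e+00]
 [-2.10434461e-02 -5.58653542e-02 -9.98216527e-01  1.16472239e+03]
 [ 0.00000000e+00  0.00000000e+00  0.00000000e+00  1.00000000e+00]] [[436.80362927   0.         275.03655263]
 [  0.         436.80362927 202.76096705]
 [  0.           0.           1.        ]]
dome_punch top [([191.0, 212.0, 266.0, 228.0], 0.7)]
dome_punch scene [([169.0, 200.0, 245.0, 241.0], 0.68)]
flat_punch top [([195.0, 237.0, 266.0, 252.0], 0.71)]
flat_punch scene [([153.0, 223.0, 229.0, 268.0], 0.87), ([169.0, 201.0, 250.0, 241.0], 0.64)]
tray top [([200.0, 205.0, 270.0, 264.0], 0.7)]
tray scene [([150.0, 198.0, 245.0, 284.0], 0.72)]
rest top [([320.0, 212.0, 377.0, 244.0], 0.65)]
rest scene [([290.0, 278.0, 
[... 737 characters left out ...]
988876e-01]), 'qvel': array([ 1.23346799e-06,  3.98621022e-04, -8.90029588e-04,  5.00654177e-04,
        8.82742644e-04,  7.22612206e-04]), 'tau': array([-1.35030932e-03, -4.31108308e+01, -2.44478774e+01,  7.16883643e-02,
        4.81971062e-02,  2.11699790e-05]), 'eef_pos': array([189.749779  , 489.51602637, 292.25821682]), 'ee_rot': array([[-9.32382326e-01,  3.61473643e-01,  6.07440115e-05],
       [ 3.61473648e-01,  9.32382320e-01,  1.09727661e-04],
       [-1.69729851e-05,  1.24265491e-04, -9.99999992e-01]]), 'wrist_force': array([ 0.64211236, -0.18273361, -0.09635273]), 'wrist_torque': array([-0.03228952,  0.01057077, -0.03579073]), 'finger_force': 0.0, 'grip_width': 1.0020351574163808}
```

Run:
```python
import cv2
a=cv2.imread('pics/s1.png');b=cv2.imread('pics/t1.png')
cv2.imwrite('pics/s1c.png',cv2.resize(a[110:365,140:440],None,fx=2.3,fy=2.3,interpolation=cv2.INTER_CUBIC))
cv2.imwrite('pics/t1c.png',cv2.resize(b[110:270,180:400],None,fx=3.5,fy=3.5,interpolation=cv2.INTER_CUBIC))
```

```text
(no output)
```

View pics/s1c.png

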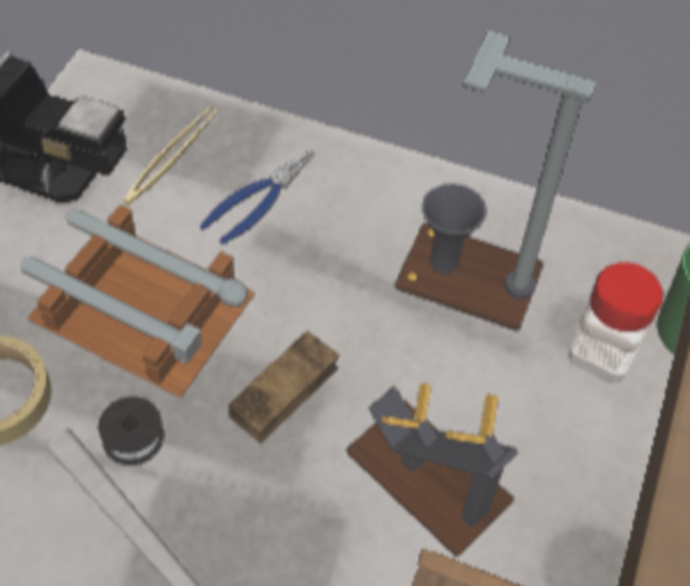

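View pics/t1c.png

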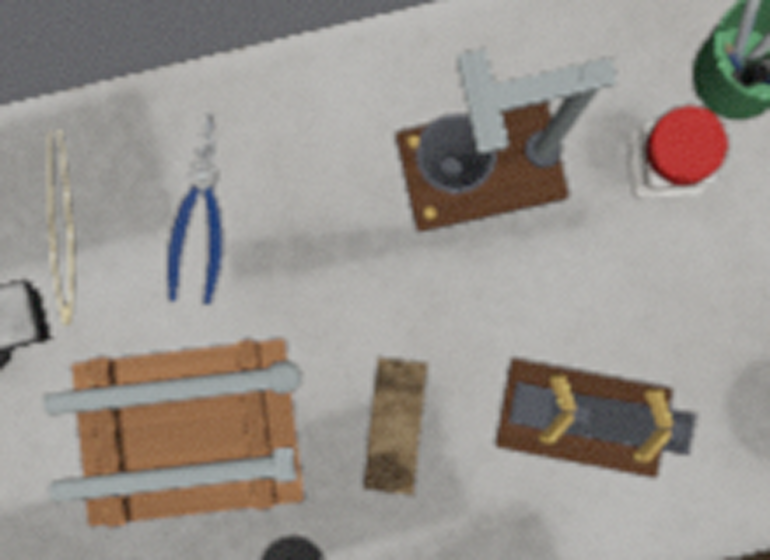

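```bash
python3 -m crank '[{"tx":0.299,"ty":-0.4335,"tz":-0.02,"spin":-61,"hand":0.05},{"tx":0.299,"ty":-0.4335,"tz":-0.02,"spin":-61,"hand":0.05},{"tx":0.299,"ty":-0.4335,"tz":-0.02,"spin":-61,"hand":0.05},{"tx":0.299,"ty":-0.4335,"tz":-0.02,"spin":-61,"hand":0.05},{"tx":0.299,"ty":-0.4335,"tz":-0.02,"spin":-61,"hand":0.05},{"tx":0.299,"ty":-0.4335,"tz":-0.02,"spin":-61,"hand":0.05},{"tx":0.299,"ty":-0.4335,"tz":-0.02,"spin":-61,"hand":0.05},{"tx":0.299,"ty":-0.4335,"tz":-0.02,"spin":-61,"hand":0.05},{"tx":0.299,"ty":-0.4335,"tz":-0.1,"spin":-61,"hand":0.05},{"tx":0.299,"ty":-0.4335,"tz":-0.13,"spin":-61,"hand":0.05},{"tx":0.299,"ty":-0.4335,"tz":-0.13,"spin":-61,"hand":0.05},{"tx":0.299,"ty":-0.4335,"tz":-0.13,"spin":-61,"hand":0.05}]' 6
python3 - <<'E'
from h import *
a=snap('scene','s2.png')
o=observe(); print(o['eef_pos'],o['ee_rot'],o['grip_width'],o['t'])
im=a['img'][150:330,120:380,::-1]
cv2.imwrite('pics/s2c.png',cv2.resize(im,None,fx=3,fy=3,interpolation=cv2.INTER_CUBIC))
E
```

```text
t: 2.5
eef_pos: [489.5, 56.4, 163.9]
ee_rot: [[-0.136, 0.991, 0.002], [0.991, 0.136, 0.0], [-0.0, 0.002, -1.0]]
wrist_force: [-0.4, -0.1, 0.0]
grip_width: 0.548
finger_force: 0.0
[489.81297158  56.4677875  164.46839786] [[-1.36626010e-01  9.90615054e-01  3.89196039e-03]
 [ 9.90622506e-01  1.36627386e-01 -8.86893808e-05]
 [-6.19605412e-04  3.84334628e-03 -9.99992422e-01]] 0.5466646206385803 2.55
```

View pics/s2c.png

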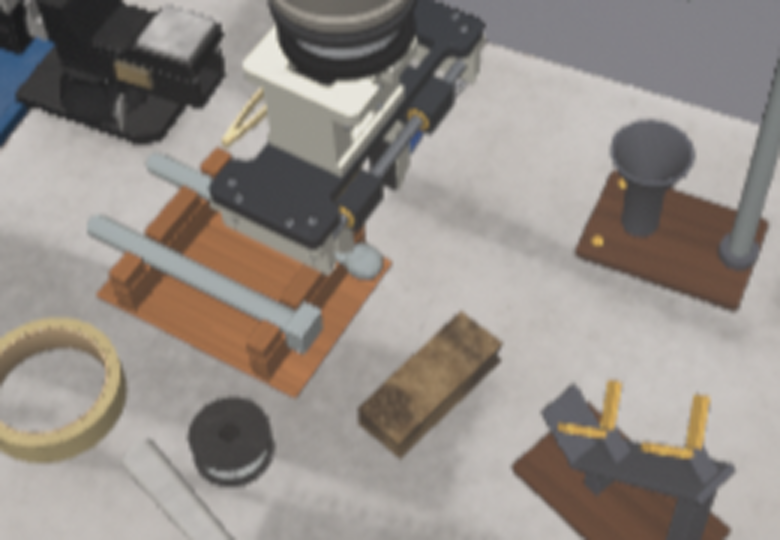

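```bash
python3 -m crank '[{"tx":-0.0005,"tz":-0.03,"hand":0.05},{"tx":-0.0005,"tz":-0.06,"hand":0.05},{"tx":-0.0005,"tz":-0.076,"hand":0.05},{"tx":-0.0005,"tz":-0.076,"hand":0.05},{"tx":-0.0005,"tz":-0.076,"hand":0.015},{"tx":-0.0005,"tz":-0.076,"hand":0.015},{"tx":-0.0005,"tz":-0.076,"hand":0.015},{"tx":-0.0005,"tz":-0.076,"hand":0.015},{"tx":-0.0005,"tz":-0.07,"hand":0.015},{"tx":-0.0005,"ty":0.003,"tz":-0.05,"hand":0.015},{"tx":-0.001,"ty":0.01,"tz":-0.02,"hand":0.015},{"tx":-0.001,"ty":0.01,"tz":-0.02,"hand":0.015}]' 8
python3 - <<'E'
from h import *
b=snap('scene','s3.png')
o=observe(); print(o['wrist_torque'])
im=b['img'][150:330,120:380,::-1]
cv2.imwrite('pics/s3c.png',cv2.resize(im,None,fx=3,fy=3,interpolation=cv2.INTER_CUBIC))
E
```

```text
[-0.0920667   0.05346764 -0.00147767]invalid input
```

View pics/s3c.png

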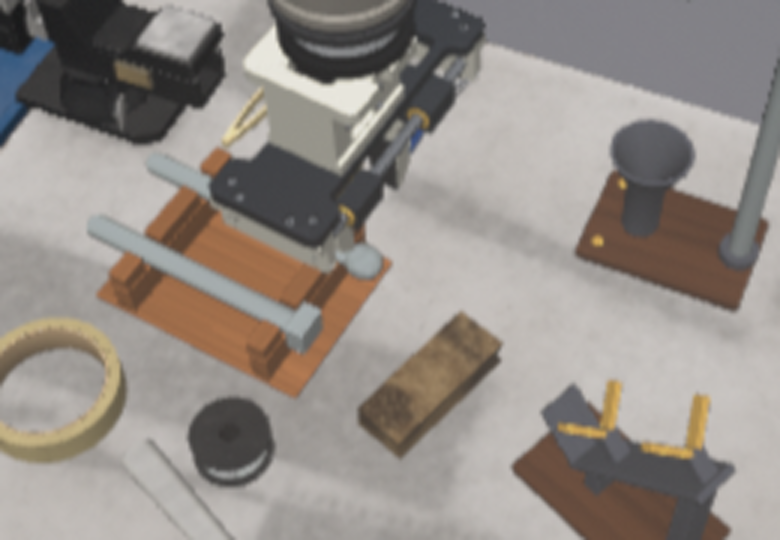

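```bash
python3 -m crank '[{"tx":-0.0005,"ty":0,"tz":-0.03,"spin":0,"hand":0.05},{"tx":-0.0005,"ty":0,"tz":-0.06,"spin":0,"hand":0.05},{"tx":-0.0005,"ty":0,"tz":-0.076,"spin":0,"hand":0.05},{"tx":-0.0005,"ty":0,"tz":-0.076,"spin":0,"hand":0.05},{"tx":-0.0005,"ty":0,"tz":-0.076,"spin":0,"hand":0.015},{"tx":-0.0005,"ty":0,"tz":-0.076,"spin":0,"hand":0.015},{"tx":-0.0005,"ty":0,"tz":-0.076,"spin":0,"hand":0.015},{"tx":-0.0005,"ty":0,"tz":-0.076,"spin":0,"hand":0.015},{"tx":-0.0005,"ty":0,"tz":-0.07,"spin":0,"hand":0.015},{"tx":-0.0005,"ty":0.003,"tz":-0.05,"spin":0,"hand":0.015},{"tx":-0.001,"ty":0.01,"tz":-0.02,"spin":0,"hand":0.015},{"tx":-0.001,"ty":0.01,"tz":-0.02,"spin":0,"hand":0.015}]' 8
python3 - <<'E'
from h import *
b=snap('scene','s4.png')
o=observe(); print(o['wrist_torque'])
im=b['img'][150:330,120:380,::-1]
cv2.imwrite('pics/s4c.png',cv2.resize(im,None,fx=3,fy=3,interpolation=cv2.INTER_CUBIC))
E
```

```text
t: 4.1
eef_pos: [488.2, 66.3, 143.9]
ee_rot: [[-0.137, 0.991, 0.003], [0.991, 0.137, -0.0], [-0.001, 0.003, -1.0]]
wrist_force: [0.3, -0.3, -1.5]
grip_width: 0.257
finger_force: 8.0
[-0.10247819  0.00815009 -0.07532853]
```

View pics/s4c.png

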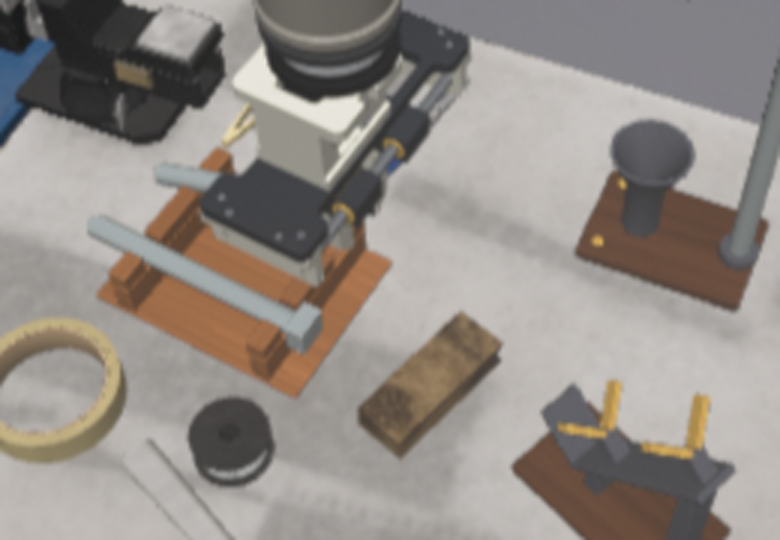

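```bash
python3 -m crank '[{"tx":0,"ty":0,"tz":0.05,"spin":0,"hand":0.015},{"tx":0,"ty":0,"tz":0.1,"spin":0,"hand":0.015},{"tx":0,"ty":0,"tz":0.15,"spin":0,"hand":0.015},{"tx":0,"ty":-0.02,"tz":0.196,"spin":-3,"hand":0.015},{"tx":-0.008,"ty":-0.06,"tz":0.196,"spin":-8,"hand":0.015},{"tx":-0.016,"ty":-0.1,"tz":0.196,"spin":-16.5,"hand":0.015},{"tx":-0.016,"ty":-0.14,"tz":0.196,"spin":-16.5,"hand":0.015},{"tx":-0.016,"ty":-0.17,"tz":0.196,"spin":-16.5,"hand":0.015},{"tx":-0.016,"ty":-0.189,"tz":0.196,"spin":-16.5,"hand":0.015},{"tx":-0.016,"ty":-0.189,"tz":0.196,"spin":-16.5,"hand":0.015},{"tx":-0.016,"ty":-0.189,"tz":0.196,"spin":-16.5,"hand":0.015}]' 8
python3 - <<'E'
from h import *
b=snap('scene','s5.png')
print([(np.round(x['extent']),x['conf']) for x in look_for('dome_punch','scene')])
im=b['img'][120:380,180:440,::-1]
cv2.imwrite('pics/s5c.png',cv2.resize(im,None,fx=2.3,fy=2.3,interpolation=cv2.INTER_CUBIC))
E
```

```text
t: 5.52
eef_pos: [471.7, -122.1, 337.8]
ee_rot: [[0.151, 0.989, -0.001], [0.989, -0.151, 0.001], [0.001, -0.001, -1.0]]
wrist_force: [-0.5, 0.5, -1.6]
grip_width: 0.257
finger_force: 8.0
[(array([311., 217., 326., 275.]), 0.75)]
```

View pics/s5c.png

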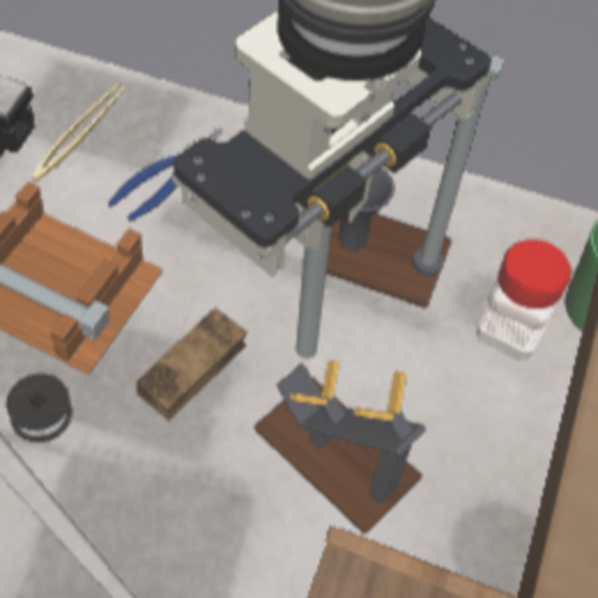

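Run:
```python
from h import *
a=get_image('scene'); z=observe()['eef_pos']; print(z)
d=np.array([-.15,-.989,0])
for th in(-10,0,10,20):
    t=np.radians(th); g=z-[0,0,46.7]; f=g-178*(np.cos(t)*np.array([0,0,1])+np.sin(t)*d); print(th,f,proj(a,f))
for p in([472.2,-122.5,55],): print(proj(a,np.array(p)), proj(a,np.array(p)+112*(d+[0,0,1])/2**.5), proj(a,np.array(p)+30*(d+[0,0,1])/2**.5))
```

```text
[ 471.79898261 -121.97324722  338.24047408]
-10 [ 467.16257627 -152.54261971  116.24469404] [326.29176331 282.62704961]
0 [ 471.79898261 -121.97324722  113.54047408] [312.94036479 272.04084035]
10 [476.43538896 -91.40387473 116.24469404] [300.23653769 260.23347019]
20 [480.93092044 -61.76333715 124.27518758] [288.32974736 247.41657308]
[311.05515656 288.26423686] [349.72264079 296.12630116] [320.52944974 290.19059705]
```

```bash
python3 -m crank '[{"tx":-0.0015,"ty":-0.0135,"tz":-0.03,"spin":0,"hand":0.015},{"tx":-0.0015,"ty":-0.0135,"tz":-0.05,"spin":0,"hand":0.015},{"tx":-0.0015,"ty":-0.0135,"tz":-0.0585,"spin":0,"hand":0.015},{"tx":-0.002,"ty":-0.018,"tz":-0.0585,"spin":0,"hand":0.015},{"tx":-0.005,"ty":-0.038,"tz":-0.06,"spin":0,"hand":0.015},{"tx":-0.008,"ty":-0.058,"tz":-0.064,"spin":0,"hand":0.015},{"tx":-0.011,"ty":-0.078,"tz":-0.0715,"spin":0,"hand":0.015},{"tx":-0.014,"ty":-0.0963,"tz":-0.081,"spin":0,"hand":0.015},{"tx":-0.016,"ty":-0.108,"tz":-0.0885,"spin":0,"hand":0.015},{"tx":-0.0176,"ty":-0.119,"tz":-0.0966,"spin":0,"hand":0.015},{"tx":-0.0192,"ty":-0.1298,"tz":-0.1055,"spin":0,"hand":0.015},{"tx":-0.0192,"ty":-0.1298,"tz":-0.1055,"spin":0,"hand":0.015}]' 8
python3 - <<'E'
from h import *
b=snap('scene','s6.png')
print([(np.round(x['extent']),x['conf']) for x in look_for('dome_punch','scene')])
im=b['img'][180:380,240:440,::-1]
cv2.imwrite('pics/s6c.png',cv2.resize(im,None,fx=3,fy=3,interpolation=cv2.INTER_CUBIC))
E
```

```text
t: 7.18
eef_pos: [452.4, -253.2, 232.0]
ee_rot: [[0.152, 0.988, -0.001], [0.988, -0.152, 0.001], [0.001, -0.001, -1.0]]
wrist_force: [1.0, 0.7, -1.5]
grip_width: 0.257
finger_force: 8.0
[(array([309., 281., 336., 292.]), 0.69)]
```

View pics/s6c.png

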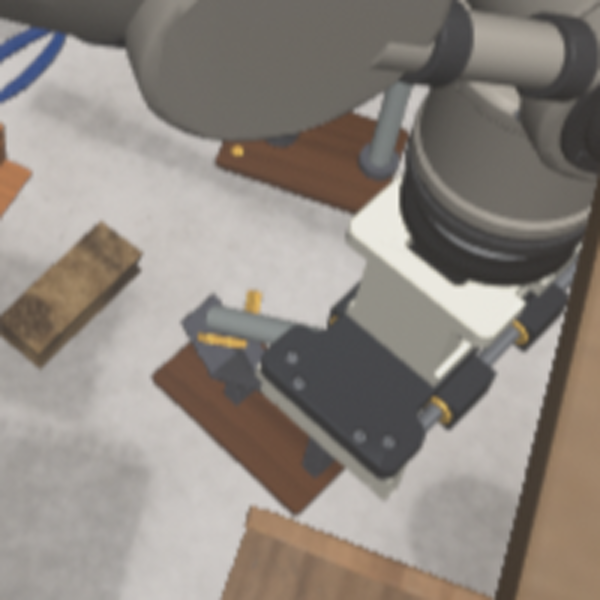

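```bash
python3 -m crank '[{"tx":0.0004,"ty":0.003,"tz":-0.003,"spin":0,"hand":0.015},{"tx":0.0008,"ty":0.0055,"tz":-0.0055,"spin":0,"hand":0.015},{"tx":0.0008,"ty":0.0055,"tz":-0.0055,"spin":0,"hand":0.015}]' 8
python3 -m crank '[{"tx":0,"ty":0,"tz":0,"spin":0,"hand":0.026},{"tx":0,"ty":0,"tz":0,"spin":0,"hand":0.03},{"tx":0,"ty":0,"tz":0,"spin":0,"hand":0.045},{"tx":0,"ty":0,"tz":0.0,"spin":0,"hand":0.05},{"tx":0,"ty":0,"tz":0.03,"spin":0,"hand":0.05},{"tx":0,"ty":0,"tz":0.08,"spin":0,"hand":0.05},{"tx":0,"ty":0.04,"tz":0.13,"spin":0,"hand":0.05},{"tx":0,"ty":0.1,"tz":0.18,"spin":0,"hand":0.05},{"tx":0,"ty":0.15,"tz":0.18,"spin":0,"hand":0.05},{"tx":0,"ty":0.15,"tz":0.18,"spin":0,"hand":0.05}]' 8
python3 - <<'E'
from h import *
b=snap('scene','s7.png');snap('top','t7.png')
print([(np.round(x['extent']),x['conf']) for c in('scene','top') for x in look_for('dome_punch',c)])
f=np.array([472.2,-122.5,55]);u=np.array([-.15,-.989,1])/2**.5
t=get_image('top')
for s in(0,178,190):print(s,proj(b,f+s*u),proj(t,f+s*u))
im=b['img'][180:380,240:440,::-1]
cv2.imwrite('pics/s7c.png',cv2.resize(im,None,fx=3,fy=3,interpolation=cv2.INTER_CUBIC))
E
```

```text
t: 7.65
eef_pos: [453.4, -246.7, 227.1]
ee_rot: [[0.151, 0.989, -0.0], [0.989, -0.151, 0.0], [0.0, -0.0, -1.0]]
wrist_force: [0.1, 0.8, -1.1]
grip_width: 0.26
finger_force: 8.0
t: 8.9
eef_pos: [453.3, -94.2, 408.9]
ee_rot: [[0.146, 0.989, 0.003], [0.989, -0.146, -0.0], [0.0, 0.003, -1.0]]
wrist_force: [0.1, -0.2, -0.7]
grip_width: 0.544
finger_force: 0.0
[(array([307., 282., 380., 306.]), 0.66)]
0 [311.05515656 288.26423686] [331.38404848 225.57339486]
178 [377.49301259 301.77271062] [393.1187219  235.36340489]
190 [383.03338092 302.89920574] [397.87535041 236.11772071]
```

View pics/s7c.png

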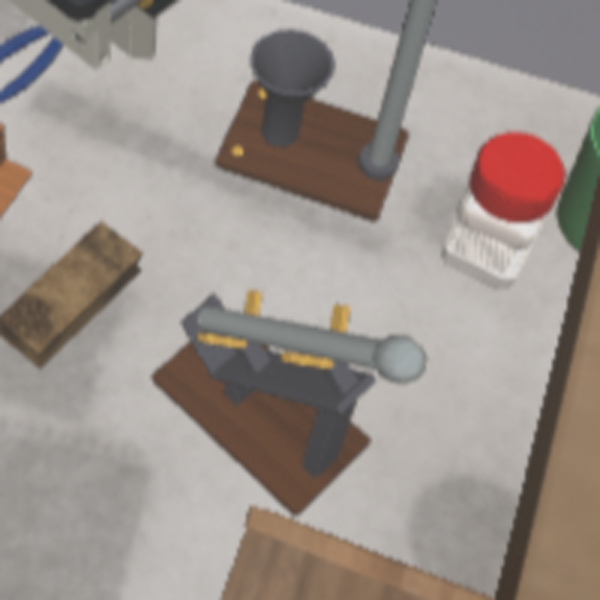

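```bash
python3 -m crank '[{"tx":0,"ty":-0.05,"tz":0,"spin":0,"hand":0.05},{"tx":0,"ty":-0.1,"tz":0,"spin":0,"hand":0.05},{"tx":0,"ty":-0.147,"tz":-0.04,"spin":0,"hand":0.05},{"tx":0,"ty":-0.147,"tz":-0.09,"spin":0,"hand":0.05},{"tx":0,"ty":-0.147,"tz":-0.14,"spin":0,"hand":0.05},{"tx":0,"ty":-0.147,"tz":-0.161,"spin":0,"hand":0.05},{"tx":0,"ty":-0.147,"tz":-0.161,"spin":0,"hand":0.05},{"tx":0,"ty":-0.147,"tz":-0.161,"spin":0,"hand":0.05}]' 8
python3 -m crank '[{"tx":0,"ty":0,"tz":0,"spin":0,"hand":0.01},{"tx":0,"ty":0,"tz":0,"spin":0,"hand":0.01},{"tx":0,"ty":0,"tz":0,"spin":0,"hand":0.01},{"tx":0,"ty":0,"tz":0,"spin":0,"hand":0.01}]' 15
```

```text
t: 10.15
eef_pos: [453.5, -245.3, 247.0]
ee_rot: [[0.152, 0.988, 0.001], [0.988, -0.152, -0.001], [-0.001, 0.001, -1.0]]
wrist_force: [-0.2, 0.4, 0.9]
grip_width: 0.548
finger_force: 0.0
t: 10.65
eef_pos: [453.5, -244.3, 246.6]
ee_rot: [[0.151, 0.989, 0.001], [0.989, -0.151, -0.001], [-0.0, 0.001, -1.0]]
wrist_force: [-0.7, -0.8, 1.6]
grip_width: 0.248
finger_force: 15.0
```

```bash
python3 -m crank '[{"tx":0,"ty":0,"tz":0.01,"spin":0,"hand":0.01},{"tx":0,"ty":0,"tz":0.025,"spin":0,"hand":0.01},{"tx":0,"ty":0,"tz":0.045,"spin":0,"hand":0.01},{"tx":0,"ty":0,"tz":0.07,"spin":0,"hand":0.01},{"tx":0,"ty":0,"tz":0.1,"spin":0,"hand":0.01},{"tx":0,"ty":0,"tz":0.13,"spin":0,"hand":0.01},{"tx":0,"ty":0,"tz":0.15,"spin":0,"hand":0.01},{"tx":0,"ty":0,"tz":0.15,"spin":0,"hand":0.01},{"tx":0,"ty":0,"tz":0.15,"spin":0,"hand":0.01}]' 15
python3 - <<'E'
from h import *
b=snap('scene','s8.png')
print([(np.round(x['extent']),x['conf']) for x in look_for('dome_punch','scene')])
z=observe()['eef_pos'];g=z-[0,0,66]
for t in (0,10,20,30,45):
    r=np.radians(t);print(t,proj(b,g-178*np.array([-.15*np.sin(r),-.989*np.sin(r),np.cos(r)])))
E
```

```text
t: 11.78
eef_pos: [453.0, -244.1, 395.6]
ee_rot: [[0.151, 0.989, -0.001], [0.989, -0.151, 0.001], [0.0, -0.001, -1.0]]
wrist_force: [0.6, -0.5, -1.9]
grip_width: 0.243
finger_force: 15.0
[(array([346., 263., 374., 288.]), 0.77)]
0 [372.35968738 309.57424405]
10 [357.33405754 295.87534423]
20 [343.60353101 281.32046932]
30 [331.28853743 266.09486745]
45 [315.74742169 242.37138928]
```

```bash
python3 -m crank '[{"tx":0,"ty":0.02,"tz":0,"spin":0,"hand":0.01},{"tx":0,"ty":0.04,"tz":0,"spin":-5,"hand":0.01},{"tx":0,"ty":0.04,"tz":0,"spin":-5,"hand":0.01},{"tx":0,"ty":0.04,"tz":0,"spin":-5,"hand":0.01}]'
python3 -c "
from h import *
print(observe()['grip_width'],observe()['joint_pos'])
b=get_image('scene')
print([(np.round(x['extent']),x['conf']) for x in look_for('dome_punch','scene')])
print(observe()['grip_width'])"
```

```text
t: 12.38
eef_pos: [453.3, -204.1, 396.1]
ee_rot: [[0.235, 0.972, -0.0], [0.972, -0.235, -0.0], [-0.0, -0.0, -1.0]]
wrist_force: [-0.8, -0.3, -1.4]
grip_width: 0.246
finger_force: 15.0
0.24643958286714054 [-5.77067275e-01  2.28706321e-01  1.39681261e+00 -3.19398499e-04
  1.51604749e+00 -3.40116593e-01]
[(array([333., 229., 376., 285.]), 0.63)]
0.24815070110561938
```

```bash
python3 -m crank '[{"tx":0,"ty":0.02,"tz":0,"spin":-10,"hand":0.01},{"tx":0,"ty":0.05,"tz":0,"spin":-20,"hand":0.01},{"tx":0,"ty":0.08,"tz":0,"spin":-30,"hand":0.01},{"tx":0.01,"ty":0.11,"tz":0,"spin":-40,"hand":0.01},{"tx":0.03,"ty":0.14,"tz":0,"spin":-50,"hand":0.01},{"tx":0.05,"ty":0.17,"tz":0,"spin":-60,"hand":0.01},{"tx":0.07,"ty":0.2,"tz":0,"spin":-70,"hand":0.01},{"tx":0.1,"ty":0.22,"tz":0,"spin":-80,"hand":0.01},{"tx":0.13,"ty":0.2205,"tz":0,"spin":-90,"hand":0.01},{"tx":0.15,"ty":0.2205,"tz":0,"spin":-100,"hand":0.01},{"tx":0.17,"ty":0.2205,"tz":0,"spin":-110,"hand":0.01},{"tx":0.176,"ty":0.2205,"tz":0,"spin":-120,"hand":0.01}]'
python3 -m crank '[{"tx":0,"ty":0,"tz":0,"spin":-10,"hand":0.01},{"tx":0,"ty":0,"tz":0,"spin":-20,"hand":0.01},{"tx":0,"ty":0,"tz":0,"spin":-30,"hand":0.01},{"tx":0,"ty":0,"tz":0,"spin":-32.4,"hand":0.01},{"tx":0,"ty":0,"tz":0,"spin":-32.4,"hand":0.01},{"tx":0,"ty":0,"tz":0,"spin":-32.4,"hand":0.01}]'
python3 - <<'E'
from h import *
b=snap('scene','s9.png');c=snap('top','t9.png')
print([(np.round(x['extent']),x['conf']) for k in('scene','top') for x in look_for('dome_punch',k)])
z=observe()['eef_pos'];g=z-[0,0,66]
for t in (0,10,20,30):
    r=np.radians(t);X=np.array([.242,-.970,0]);p=g-178*np.cos(r)*np.array([0,0,1])+178*np.sin(r)*X;print(t,p,proj(b,p),proj(c,p))
A=cv2.resize(b['img'][60:300,200:400],None,fx=2.4,fy=2.4,interpolation=cv2.INTER_CUBIC)
B=cv2.resize(c['img'][80:280,220:360],None,fx=2.28,fy=2.4,interpolation=cv2.INTER_CUBIC)
B=cv2.copyMakeBorder(B,0,A.shape[0]-B.shape[0],0,0,cv2.BORDER_CONSTANT)
cv2.imwrite('pics/c9.png',np.hstack([A,B])[:,:,::-1]); print(A.shape,B.shape)
E
```

```text
t: 13.98
eef_pos: [630.5, 15.6, 395.1]
ee_rot: [[0.719, -0.695, -0.001], [-0.695, -0.719, 0.0], [-0.001, 0.001, -1.0]]
wrist_force: [0.3, -0.1, -2.1]
grip_width: 0.249
finger_force: 15.0
t: 14.72
eef_pos: [629.5, 15.9, 396.0]
ee_rot: [[0.241, -0.97, -0.0], [-0.97, -0.241, -0.0], [-0.0, 0.0, -1.0]]
wrist_force: [-0.3, 0.1, -2.0]
grip_width: 0.244
finger_force: 15.0
[(array([302.,  91., 321., 173.]), 0.8)]
0 [629.35674158  16.20046096 152.1918246 ] [301.83541211 168.1371742 ] [277.73349208 156.42547304]
10 [636.83681048 -13.7816334  154.89604457] [316.91437322 171.93275927] [290.67169073 153.36131096]
20 [644.08960128 -42.85273699 162.9265381 ] [332.13519724 173.7656739 ] [303.39081288 149.96206857]
30 [650.89474158 -70.12953904 176.03930273] [347.22968783 173.51230302] [315.69084069 146.27149173]
(576, 480, 3) (576, 319, 3)
```

View pics/c9.png

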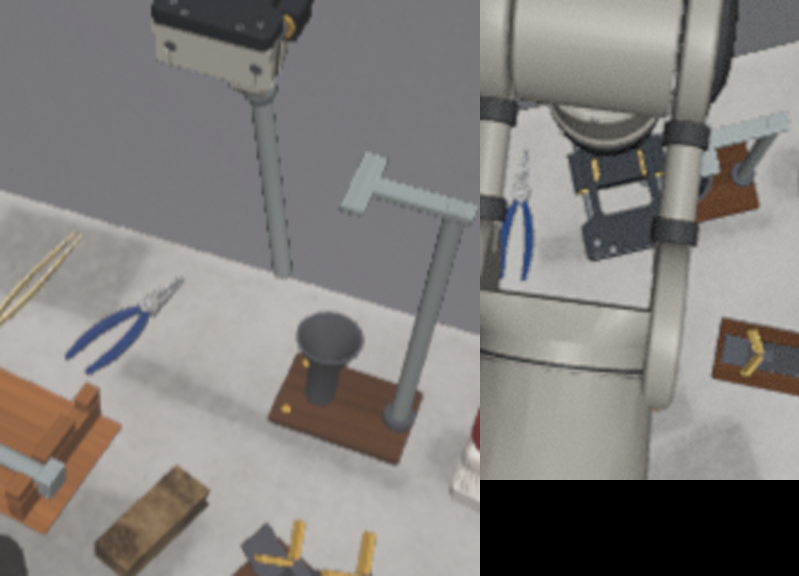

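```bash
python3 -m crank '[{"tx":0.004,"ty":-0.015,"tz":0,"spin":0,"hand":0.01},{"tx":0.008,"ty":-0.03,"tz":0,"spin":0,"hand":0.01},{"tx":0.011,"ty":-0.044,"tz":-0.005,"spin":0,"hand":0.01},{"tx":0.011,"ty":-0.044,"tz":-0.02,"spin":0,"hand":0.01},{"tx":0.011,"ty":-0.044,"tz":-0.035,"spin":0,"hand":0.01},{"tx":0.011,"ty":-0.044,"tz":-0.05,"spin":0,"hand":0.01},{"tx":0.011,"ty":-0.044,"tz":-0.062,"spin":0,"hand":0.01},{"tx":0.011,"ty":-0.044,"tz":-0.073,"spin":0,"hand":0.01},{"tx":0.011,"ty":-0.044,"tz":-0.073,"spin":0,"hand":0.01},{"tx":0.011,"ty":-0.044,"tz":-0.073,"spin":0,"hand":0.01}]'
python3 - <<'E'
from h import *
b=snap('scene','s10.png')
print([(np.round(x['extent']),x['conf']) for x in look_for('dome_punch','scene')])
z=observe()['eef_pos'];r=np.radians(10.5);X=np.array([.242,-.970,0]);n=z-[0,0,66]
for s in (178,100,80,60):
  p=n+s*(np.sin(r)*X-np.array([0,0,np.cos(r)]));print(s,p,proj(b,p))
print(proj(b,np.array([648.5,-61.2,92])))
A=cv2.resize(b['img'][80:240,250:410],None,fx=3.6,fy=3.6,interpolation=cv2.INTER_CUBIC)
cv2.imwrite('pics/c10.png',A[:,:,::-1])
# shank axis by columns brightness rows
g=cv2.cvtColor(b['img'],cv2.COLOR_RGB2GRAY)
for v in range(130,205,6): print(v,g[v,300:360:2].tolist())
E
```

```text
t: 16.18
eef_pos: [640.5, -27.7, 323.8]
ee_rot: [[0.241, -0.971, 0.001], [-0.971, -0.241, -0.0], [0.0, -0.001, -1.0]]
wrist_force: [0.8, -0.1, -1.4]
grip_width: 0.249
finger_force: 15.0
[(array([325., 142., 337., 204.]), 0.67)]
178 [648.40991861 -59.21162147  82.96915478] [336.03099144 202.97298393]
100 [644.97004083 -45.42368161 159.66303757] [333.35170944 175.27313167]
80 [644.08802089 -41.88831241 179.32813572] [332.60767749 167.58093098]
60 [643.20600094 -38.35294322 198.99323388] [331.83799796 159.6235718 ]
[337.38751197 200.5928919 ]
130 [142, 142, 141, 141, 141, 142, 141, 142, 142, 141, 141, 141, 141, 138, 128, 112, 90, 67, 66, 105, 90, 122, 123, 123, 130, 159, 156, 160, 161, 160]
136 [122, 123, 122, 123, 125, 132, 139, 141, 142, 142, 141, 141, 141, 141, 140, 87, 77, 124, 141, 123, 119, 123, 123, 153, 158, 159, 161, 161, 162, 163]
142 [123, 122, 122, 123, 123, 123, 122, 123, 122, 123, 123, 123, 122, 99, 117, 125, 138, 141, 144, 128, 122, 124, 158, 158, 160, 162, 160, 124, 114, 108]
148 [123, 123, 124, 123, 124, 124, 123, 124, 123, 122, 124, 123, 123, 117, 107, 120, 123, 119, 1
[... 735 characters left out ...]
9, 190, 188, 185, 157, 108, 123, 128, 116, 120, 124, 124, 124, 124, 124, 124, 124, 124, 123, 123]
184 [183, 182, 183, 183, 184, 187, 188, 186, 185, 187, 188, 186, 186, 185, 184, 110, 121, 129, 124, 177, 190, 191, 190, 187, 162, 141, 129, 126, 124, 124]
190 [182, 183, 182, 183, 185, 186, 188, 188, 188, 188, 188, 187, 188, 189, 184, 127, 117, 128, 127, 118, 137, 159, 184, 186, 185, 183, 186, 188, 189, 189]
196 [183, 184, 185, 186, 186, 187, 187, 188, 188, 187, 186, 187, 118, 85, 87, 89, 113, 128, 129, 114, 88, 88, 87, 86, 99, 161, 182, 184, 183, 182]
202 [183, 184, 184, 184, 185, 186, 186, 186, 187, 185, 185, 180, 102, 76, 79, 83, 107, 126, 131, 117, 85, 83, 79, 76, 73, 97, 175, 181, 181, 182]
```

```bash
python3 -m crank '[{"tx":0.0005,"ty":-0.002,"tz":-0.006,"spin":0,"hand":0.01},{"tx":0.0005,"ty":-0.002,"tz":-0.012,"spin":0,"hand":0.01},{"tx":0.0005,"ty":-0.002,"tz":-0.018,"spin":0,"hand":0.01},{"tx":0.0005,"ty":-0.002,"tz":-0.024,"spin":0,"hand":0.01},{"tx":0.0005,"ty":-0.002,"tz":-0.03,"spin":0,"hand":0.01},{"tx":0.0005,"ty":-0.002,"tz":-0.03,"spin":0,"hand":0.01}]'
```

```text
t: 17.02
eef_pos: [640.7, -29.7, 292.6]
ee_rot: [[0.24, -0.971, -0.001], [-0.971, -0.24, 0.0], [-0.0, 0.001, -1.0]]
wrist_force: [0.0, 0.5, -2.3]
grip_width: 0.247
finger_force: 15.0
```

```bash
python3 -m crank '[{"tx":0.0005,"ty":-0.002,"tz":-0.003,"spin":0,"hand":0.01},{"tx":0.001,"ty":-0.004,"tz":-0.006,"spin":0,"hand":0.01},{"tx":0.0015,"ty":-0.006,"tz":-0.0085,"spin":0,"hand":0.01},{"tx":0.002,"ty":-0.008,"tz":-0.0085,"spin":0,"hand":0.01},{"tx":0.002,"ty":-0.008,"tz":-0.0085,"spin":0,"hand":0.01}]'
```

```text
t: 17.65
eef_pos: [642.9, -38.0, 284.7]
ee_rot: [[0.24, -0.971, -0.0], [-0.971, -0.24, -0.0], [-0.0, 0.0, -1.0]]
wrist_force: [1.1, 0.9, -1.5]
grip_width: 0.248
finger_force: 15.0
```

```bash
python3 -m crank '[{"tx":0.0005,"ty":-0.002,"tz":-0.0,"spin":0,"hand":0.01},{"tx":0.0007,"ty":-0.003,"tz":-0.002,"spin":0,"hand":0.01},{"tx":0.001,"ty":-0.004,"tz":-0.004,"spin":0,"hand":0.01},{"tx":0.001,"ty":-0.004,"tz":-0.004,"spin":0,"hand":0.01}]'
```

```text
t: 18.15
eef_pos: [643.8, -41.8, 280.5]
ee_rot: [[0.24, -0.971, -0.0], [-0.971, -0.24, 0.0], [-0.0, 0.0, -1.0]]
wrist_force: [0.9, 0.3, -2.2]
grip_width: 0.244
finger_force: 15.0
```

```bash
python3 -m crank '[{"tx":0.0005,"ty":-0.002,"tz":-0.001,"spin":0,"hand":0.01},{"tx":0.0007,"ty":-0.003,"tz":-0.0035,"spin":0,"hand":0.01},{"tx":0.001,"ty":-0.004,"tz":-0.0055,"spin":0,"hand":0.01},{"tx":0.001,"ty":-0.004,"tz":-0.0075,"spin":0,"hand":0.01},{"tx":0.001,"ty":-0.004,"tz":-0.0075,"spin":0,"hand":0.01}]'
python3 - <<'E'
from h import *
b=snap('scene','s11.png')
print(observe()['wrist_force'],[(np.round(x['extent'],1),x['conf']) for x in look_for('dome_punch','scene')])
ax=np.array([648.5,-61.2,0]);X=np.array([.242,-.970,0])
for zf in (14,20,26,32): 
  for s in (178,190): print(zf,s,proj(b,ax+[0,0,zf+s]-X*14))
A=cv2.resize(b['img'][90:250,270:430],None,fx=3.7,fy=3.7,interpolation=cv2.INTER_CUBIC)
cv2.imwrite('pics/c11.png',A[:,:,::-1])
E
```

```text
t: 18.77
eef_pos: [644.9, -45.8, 275.0]
ee_rot: [[0.24, -0.971, 0.002], [-0.971, -0.24, -0.001], [0.001, -0.002, -1.0]]
wrist_force: [-2.2, 1.3, 6.9]
grip_width: 0.248
finger_force: 19.3
[-1.99036059  0.18502909  6.24266083] [(array([332.6, 167.3, 340.4, 209.4]), 0.65)]
14 178 [336.24743583 163.92714841]
14 190 [336.97396311 159.35506159]
20 178 [336.60867374 161.65385305]
20 190 [337.34337247 157.03034269]
26 178 [336.97396311 159.35506159]
26 190 [337.71697194 154.67925522]
32 178 [337.34337247 157.03034269]
32 190 [338.0948332  152.30134797]
```

```bash
python3 -m crank '[{"tx":0.0,"ty":0,"tz":0.002,"spin":0,"hand":0.01},{"tx":0.0004,"ty":-0.0015,"tz":0.002,"spin":0,"hand":0.01},{"tx":0.0004,"ty":-0.0015,"tz":0.001,"spin":0,"hand":0.01},{"tx":0.0004,"ty":-0.0015,"tz":0.0,"spin":0,"hand":0.01},{"tx":0.0004,"ty":-0.0015,"tz":0.0,"spin":0,"hand":0.01}]'
```

```text
t: 19.5
eef_pos: [645.1, -46.5, 275.0]
ee_rot: [[0.241, -0.97, 0.001], [-0.97, -0.241, 0.001], [-0.0, -0.001, -1.0]]
wrist_force: [-4.9, 4.0, 9.1]
grip_width: 0.25
finger_force: 22.8
```

View pics/c11.png

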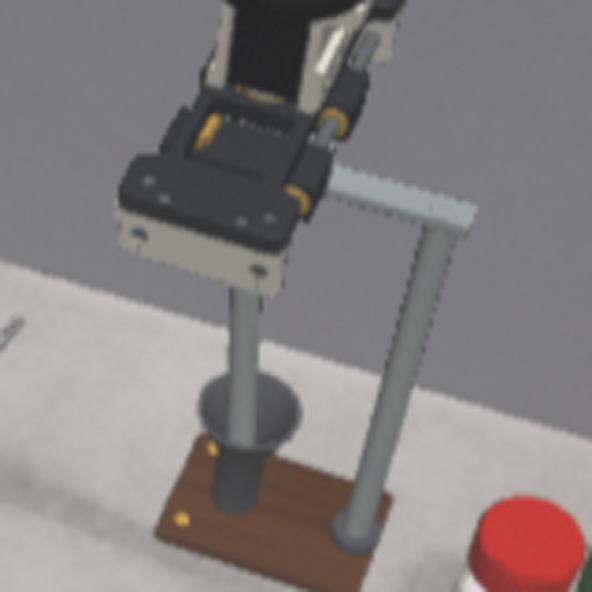

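```bash
python3 -m crank '[{"tx":-0.001,"ty":0.0005,"tz":0.002,"spin":0,"hand":0.01},{"tx":-0.002,"ty":0.0008,"tz":0.002,"spin":0,"hand":0.01},{"tx":-0.002,"ty":0.0008,"tz":0.002,"spin":0,"hand":0.01}]'
python3 -m crank '[{"tx":0,"ty":0,"tz":-0.001,"spin":0,"hand":0.01},{"tx":0,"ty":0,"tz":-0.002,"spin":0,"hand":0.01},{"tx":0,"ty":0,"tz":-0.002,"spin":0,"hand":0.01}]'
```

```text
t: 19.88
eef_pos: [643.4, -46.7, 275.1]
ee_rot: [[0.24, -0.971, 0.0], [-0.971, -0.24, -0.0], [0.0, -0.0, -1.0]]
wrist_force: [2.0, 0.7, -0.1]
grip_width: 0.249
finger_force: 15.9
t: 20.25
eef_pos: [643.5, -46.7, 275.0]
ee_rot: [[0.24, -0.971, 0.002], [-0.971, -0.24, -0.001], [0.001, -0.002, -1.0]]
wrist_force: [-1.9, 0.6, 8.7]
grip_width: 0.249
finger_force: 20.2
```

```bash
python3 -c "
from cell import *
o=observe();print(o['wrist_force'],o['wrist_torque'])"
python3 -m crank '[{"tx":0,"ty":0,"tz":0.002,"spin":0,"hand":0.01},{"tx":0,"ty":0,"tz":0.002,"spin":0,"hand":0.01}]' >/dev/null
python3 -c "
from cell import *
o=observe();print(o['wrist_force'],o['wrist_torque'],o['eef_pos'])"
```

```text
[-1.93865875  0.63815749  8.67913021] [ 0.05967845  0.22237561 -0.03716866]
[-1.10407245 -0.7073377   1.5682466 ] [0.14474993 0.00603589 0.00563454] [643.13673146 -46.56142029 275.0923324 ]
```

```bash
python3 -m crank '[{"tx":0,"ty":0,"tz":-0.0003,"spin":0,"hand":0.01},{"tx":0,"ty":0,"tz":-0.0003,"spin":0,"hand":0.01}]' 6; python3 -m crank '[{"tx":0,"ty":0,"tz":0,"spin":0,"hand":0.01},{"tx":0,"ty":0,"tz":0,"spin":0,"hand":0.01},{"tx":0,"ty":0,"tz":0,"spin":0,"hand":0.01}]' 3
```

```text
t: 20.75
eef_pos: [643.1, -46.6, 275.1]
ee_rot: [[0.24, -0.971, -0.0], [-0.971, -0.24, -0.0], [0.0, 0.0, -1.0]]
wrist_force: [-2.0, 1.0, 3.4]
grip_width: 0.252
finger_force: 9.8
t: 21.12
eef_pos: [643.1, -46.6, 275.0]
ee_rot: [[0.24, -0.971, -0.0], [-0.971, -0.24, -0.0], [0.0, 0.0, -1.0]]
wrist_force: [-2.9, -0.8, 3.6]
grip_width: 0.257
finger_force: 7.3
```

```bash
python3 -m crank '[{"tx":-0.001,"ty":-0.0002,"tz":0.001,"spin":0,"hand":0.01},{"tx":-0.0015,"ty":-0.0004,"tz":0.001,"spin":0,"hand":0.01},{"tx":-0.0015,"ty":-0.0004,"tz":0.001,"spin":0,"hand":0.01}]' 3
python3 -c "
from cell import *
o=observe();print(o['wrist_force'],o['wrist_torque'],o['finger_force'],o['grip_width'])"
python3 -m crank '[{"tx":0,"ty":0,"tz":-0.001,"spin":0,"hand":0.01},{"tx":0,"ty":0,"tz":-0.002,"spin":0,"hand":0.01},{"tx":0,"ty":0,"tz":-0.003,"spin":0,"hand":0.01}]' 3
python3 -c "
from cell import *
o=observe();print(o['wrist_force'],o['wrist_torque'],o['finger_force'],o['grip_width'])"
```

```text
t: 21.5
eef_pos: [641.7, -46.8, 275.4]
ee_rot: [[0.24, -0.971, -0.001], [-0.971, -0.24, 0.0], [-0.0, 0.001, -1.0]]
wrist_force: [-0.4, -0.2, -2.1]
grip_width: 0.256
finger_force: 3.0
[-0.37634322 -0.16950464 -2.13344372] [0.05733043 0.11599478 0.01107557] 3.0021510645747185 0.25566894325565176
t: 21.88
eef_pos: [641.8, -46.8, 274.9]
ee_rot: [[0.241, -0.971, 0.002], [-0.971, -0.241, -0.001], [0.001, -0.002, -1.0]]
wrist_force: [-5.2, 0.4, 10.9]
grip_width: 0.256
finger_force: 10.0
[-5.24018451  0.43213358 10.87651329] [0.1184571  0.62172779 0.02832789] 9.982054084539413 0.2556888214793274
```

```bash
python3 -m crank '[{"tx":0,"ty":0,"tz":0.004,"spin":0,"hand":0.01},{"tx":0.001,"ty":0.0002,"tz":0.004,"spin":0,"hand":0.01},{"tx":0.002,"ty":0.0005,"tz":0.004,"spin":0,"hand":0.01},{"tx":0.003,"ty":0.0007,"tz":0.004,"spin":0,"hand":0.01},{"tx":0.003,"ty":0.0007,"tz":0.004,"spin":0,"hand":0.01}]' 3
python3 -m crank '[{"tx":0.002,"ty":0.0005,"tz":0,"spin":0,"hand":0.01},{"tx":0.002,"ty":0.0005,"tz":0,"spin":0,"hand":0.01}]' 3
```

```text
t: 22.5
eef_pos: [644.8, -46.2, 276.6]
ee_rot: [[0.24, -0.971, -0.001], [-0.971, -0.24, 0.0], [-0.0, 0.001, -1.0]]
wrist_force: [-0.8, 0.5, -1.4]
grip_width: 0.254
finger_force: 3.0
t: 22.75
eef_pos: [646.8, -45.6, 276.9]
ee_rot: [[0.24, -0.971, -0.0], [-0.971, -0.24, -0.0], [-0.0, 0.0, -1.0]]
wrist_force: [1.0, 0.0, -1.1]
grip_width: 0.257
finger_force: 3.0
```

```bash
python3 -m crank '[{"tx":0.002,"ty":0.0005,"tz":0,"spin":0,"hand":0.01},{"tx":0.004,"ty":0.001,"tz":0,"spin":0,"hand":0.01},{"tx":0.006,"ty":0.0015,"tz":0,"spin":0,"hand":0.01},{"tx":0.006,"ty":0.0015,"tz":0,"spin":0,"hand":0.01}]' 3
python3 -m crank '[{"tx":0.001,"ty":0.0002,"tz":0,"spin":0,"hand":0.01},{"tx":0.002,"ty":0.0005,"tz":0,"spin":0,"hand":0.01},{"tx":0.003,"ty":0.0007,"tz":0,"spin":0,"hand":0.01},{"tx":0.003,"ty":0.0007,"tz":0,"spin":0,"hand":0.01}]' 3
```

```text
t: 23.25
eef_pos: [652.9, -44.1, 276.9]
ee_rot: [[0.241, -0.971, -0.0], [-0.971, -0.241, -0.0], [0.0, 0.0, -1.0]]
wrist_force: [-0.3, 0.1, -0.9]
grip_width: 0.255
finger_force: 3.0
t: 23.75
eef_pos: [655.8, -43.5, 276.9]
ee_rot: [[0.24, -0.971, -0.0], [-0.971, -0.24, 0.0], [-0.0, 0.0, -1.0]]
wrist_force: [-0.1, 0.5, -1.5]
grip_width: 0.252
finger_force: 3.0
```

```bash
for i in 1 2; do python3 -m crank '[{"tx":0.0015,"ty":0.0004,"tz":0,"spin":0,"hand":0.01},{"tx":0.003,"ty":0.0008,"tz":0,"spin":0,"hand":0.01},{"tx":0.003,"ty":0.0008,"tz":0,"spin":0,"hand":0.01}]' 3 | egrep -v rot; done
```

```text
t: 24.12
eef_pos: [658.9, -42.6, 277.0]
wrist_force: [-0.9, 0.0, -0.8]
grip_width: 0.251
finger_force: 3.0
t: 24.5
eef_pos: [661.9, -41.9, 277.0]
wrist_force: [-0.9, -1.0, -0.8]
grip_width: 0.254
finger_force: 3.0
```

```bash
for i in 1 2; do python3 -m crank '[{"tx":0.0015,"ty":0.0004,"tz":0,"spin":0,"hand":0.01},{"tx":0.003,"ty":0.0008,"tz":0,"spin":0,"hand":0.01},{"tx":0.003,"ty":0.0008,"tz":0,"spin":0,"hand":0.01}]' 3 | egrep -v rot; done
python3 - <<'E'
from h import *
b=snap('scene','s12.png'); snap('top','t12.png')
print([(np.round(x['extent'],1),x['conf']) for x in look_for('dome_punch','scene')])
g=cv2.cvtColor(b['img'],cv2.COLOR_RGB2GRAY)
for v in (172,178,184,190,196,202,206): print(v,g[v,316:364:2].tolist())
E
```

```text
t: 24.88
eef_pos: [664.8, -41.1, 277.0]
wrist_force: [-0.8, -1.2, -0.6]
grip_width: 0.254
finger_force: 3.1
t: 25.25
eef_pos: [667.8, -40.4, 276.9]
wrist_force: [-1.4, -1.5, -0.5]
grip_width: 0.247
finger_force: 3.1
[(array([332.5, 157.3, 344.2, 209.5]), 0.76)]
172 [126, 127, 126, 126, 126, 126, 125, 125, 126, 121, 119, 132, 133, 119, 124, 125, 125, 125, 125, 125, 125, 125, 125, 125]
178 [191, 190, 192, 193, 191, 189, 166, 166, 131, 91, 125, 133, 128, 111, 125, 125, 125, 125, 126, 125, 125, 125, 126, 126]
184 [188, 190, 191, 189, 189, 188, 188, 183, 181, 113, 129, 135, 126, 188, 193, 189, 165, 143, 131, 127, 126, 125, 125, 125]
190 [191, 191, 191, 190, 191, 191, 188, 168, 137, 117, 132, 135, 123, 159, 185, 189, 187, 186, 189, 191, 191, 192, 193, 194]
196 [191, 189, 189, 189, 120, 85, 87, 90, 87, 124, 137, 133, 103, 90, 88, 87, 99, 164, 185, 187, 186, 186, 186, 187]
202 [189, 188, 188, 181, 104, 77, 79, 83, 97, 129, 138, 129, 91, 84, 80, 77, 74, 99, 178, 184, 183, 184, 183, 181]
206 [188, 184, 182, 181, 145, 90, 78, 79, 112, 132, 139, 124, 83, 76, 73, 69, 90, 160, 181, 182, 181, 179, 179, 180]
```

```bash
python3 -m crank '[{"tx":0.0015,"ty":0.0004,"tz":0,"spin":0,"hand":0.01},{"tx":0.003,"ty":0.0008,"tz":0,"spin":0,"hand":0.01},{"tx":0.003,"ty":0.0008,"tz":0.001,"spin":0,"hand":0.01},{"tx":0.003,"ty":0.0008,"tz":0.002,"spin":0,"hand":0.01},{"tx":0.003,"ty":0.0008,"tz":0.003,"spin":0,"hand":0.01},{"tx":0.003,"ty":0.0008,"tz":0.003,"spin":0,"hand":0.01}]' 3
```

```text
t: 26.15
eef_pos: [670.6, -39.4, 279.7]
ee_rot: [[0.24, -0.971, -0.001], [-0.971, -0.24, 0.0], [-0.0, 0.001, -1.0]]
wrist_force: [-2.9, -2.4, -2.5]
grip_width: 0.191
finger_force: 2.8
```

```bash
python3 -m crank '[{"tx":0,"ty":0,"tz":-0.0015,"spin":0,"hand":0.01},{"tx":0,"ty":0,"tz":-0.003,"spin":0,"hand":0.01},{"tx":0,"ty":0,"tz":-0.003,"spin":0,"hand":0.01}]' 3
```

```text
t: 26.52
eef_pos: [671.2, -39.4, 278.4]
ee_rot: [[0.24, -0.971, 0.003], [-0.971, -0.24, -0.0], [0.001, -0.003, -1.0]]
wrist_force: [-3.5, -1.8, 4.9]
grip_width: 0.198
finger_force: 3.3
```

```bash
python3 -m crank '[{"tx":-0.002,"ty":-0.0005,"tz":0,"spin":0,"hand":0.01},{"tx":-0.004,"ty":-0.001,"tz":-0.001,"spin":0,"hand":0.01},{"tx":-0.006,"ty":-0.0015,"tz":-0.001,"spin":0,"hand":0.01},{"tx":-0.008,"ty":-0.002,"tz":-0.001,"spin":0,"hand":0.01},{"tx":-0.008,"ty":-0.002,"tz":-0.001,"spin":0,"hand":0.01}]' 3
```

```text
t: 27.15
eef_pos: [664.0, -41.0, 278.1]
ee_rot: [[0.241, -0.971, 0.006], [-0.971, -0.241, 0.0], [0.001, -0.006, -1.0]]
wrist_force: [0.1, -1.0, 6.5]
grip_width: 0.196
finger_force: 5.3
```

```bash
python3 -m crank '[{"tx":-0.001,"ty":-0.0002,"tz":0.002,"spin":0,"hand":0.01},{"tx":-0.002,"ty":-0.0005,"tz":0.0022,"spin":0,"hand":0.01},{"tx":-0.004,"ty":-0.001,"tz":0.0022,"spin":0,"hand":0.01},{"tx":-0.006,"ty":-0.0015,"tz":0.0022,"spin":0,"hand":0.01},{"tx":-0.006,"ty":-0.0015,"tz":0.0022,"spin":0,"hand":0.01}]' 3
python3 - <<'E'
from h import *
b=snap('scene','s13.png'); snap('top','t13.png')
print([(np.round(x['extent'],1),x['conf']) for x in look_for('dome_punch','scene')])
E
```

```text
t: 27.78
eef_pos: [656.4, -43.0, 277.6]
ee_rot: [[0.24, -0.971, -0.001], [-0.971, -0.24, 0.0], [-0.001, 0.001, -1.0]]
wrist_force: [0.5, -0.2, -1.4]
grip_width: 0.189
finger_force: 3.2
[(array([333. , 162.2, 343.7, 209.8]), 0.71)]
```

```bash
python3 -m crank '[{"tx":-0.002,"ty":-0.0005,"tz":0,"spin":0,"hand":0.01},{"tx":-0.004,"ty":-0.001,"tz":0,"spin":0,"hand":0.01},{"tx":-0.006,"ty":-0.0015,"tz":0,"spin":0,"hand":0.01},{"tx":-0.008,"ty":-0.002,"tz":0,"spin":0,"hand":0.01},{"tx":-0.01,"ty":-0.0025,"tz":0,"spin":0,"hand":0.01},{"tx":-0.0115,"ty":-0.0028,"tz":0,"spin":0,"hand":0.01},{"tx":-0.0115,"ty":-0.0028,"tz":-0.001,"spin":0,"hand":0.01},{"tx":-0.0115,"ty":-0.0028,"tz":-0.002,"spin":0,"hand":0.01},{"tx":-0.0115,"ty":-0.0028,"tz":-0.002,"spin":0,"hand":0.01}]' 3
```

```text
t: 29.05
eef_pos: [645.2, -45.7, 276.0]
ee_rot: [[0.24, -0.971, -0.0], [-0.971, -0.24, 0.0], [-0.0, 0.0, -1.0]]
wrist_force: [-0.2, -1.1, -1.0]
grip_width: 0.108
finger_force: 0.0
```

```bash
python3 -m crank '[{"tx":0,"ty":0,"tz":0.02,"spin":0,"hand":0.01},{"tx":0,"ty":0,"tz":0.06,"spin":0,"hand":0.01},{"tx":-0.01,"ty":0.04,"tz":0.1,"spin":0,"hand":0.02},{"tx":-0.02,"ty":0.09,"tz":0.1,"spin":0,"hand":0.03},{"tx":-0.06,"ty":0.14,"tz":0.1,"spin":0,"hand":0.04},{"tx":-0.1,"ty":0.19,"tz":0.1,"spin":0,"hand":0.04},{"tx":-0.15,"ty":0.24,"tz":0.1,"spin":0,"hand":0.04},{"tx":-0.15,"ty":0.24,"tz":0.1,"spin":0,"hand":0.04},{"tx":-0.15,"ty":0.24,"tz":0.1,"spin":0,"hand":0.04}]' 3
python3 - <<'E'
from h import *
b=snap('scene','s14.png'); c=snap('top','t14.png')
for n in('dome_punch','brick','square_bottle','pliers','flat_punch'):print(n,[(np.round(x['extent'],1),round(x['conf'],2)) for k in('scene','top') for x in look_for(n,k)[:1]])
ax=np.array([648.5,-61.2,0])
for z in(14+178,204,92):print(z,proj(b,ax+[0,0,z]),proj(c,ax+[0,0,z]))
A=cv2.resize(b['img'][90:250,270:430],None,fx=3.5,fy=3.5,interpolation=cv2.INTER_CUBIC)
cv2.imwrite('pics/c14.png',A[:,:,::-1])
E
```

```text
t: 30.18
eef_pos: [496.6, 188.1, 376.5]
ee_rot: [[0.249, -0.968, -0.0], [-0.968, -0.249, 0.005], [-0.005, -0.001, -1.0]]
wrist_force: [-0.3, -0.7, -0.7]
grip_width: 0.435
finger_force: 0.0
dome_punch [(array([332.3, 162.6, 348.9, 209.5]), 0.65), (array([295.2, 120.5, 357.4, 176.2]), 0.53)]
brick [(array([240.2, 254.8, 284.8, 303.6]), 0.68), (array([283.4, 215.8, 301.4, 250. ]), 0.81)]
square_bottle [(array([387.1, 224.5, 428.8, 276.8]), 0.82), (array([361.2, 137.8, 388.6, 168. ]), 0.63)]
pliers [(array([230. , 176.9, 276.1, 216.3]), 0.9), (array([225.5, 144.6, 247.3, 198.4]), 0.63)]
flat_punch [(array([151.4, 221.8, 230. , 267.6]), 0.75), (array([211.9, 237. , 265.9, 252.2]), 0.74)]
192 [343.50367605 166.17107938] [312.19140211 145.91945802]
204 [344.31474322 161.60638793] [312.53727914 144.91341662]
92 [337.38751197 200.5928919 ] [309.60756017 153.43499582]
```

View pics/c14.png

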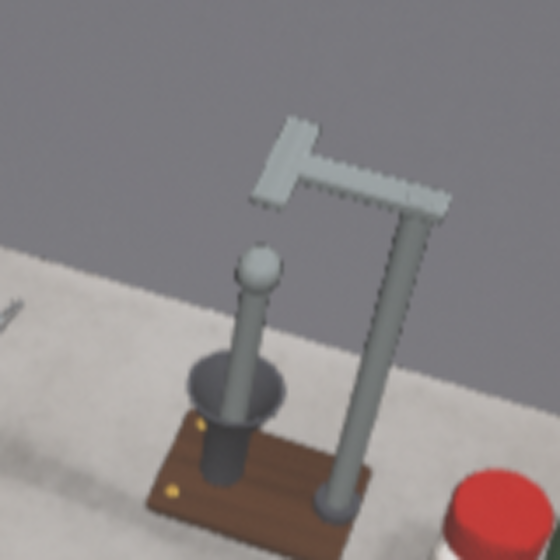

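```bash
python3 -c "
from cell import *
print(sign_off())"
```

```text
the job is handed in; nothing more can be done
None
```

The domed punch was laid in the rest, let go and gripped anew, and it now stands on the sleeve floor with the robot clear and the other things where they were; however, it slipped from the fingertips and slid roughly the last 12 mm down the bore instead of being lowered, and I viewed 11 pictures, one over the limit.

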